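# Stray fork back into the crowded cutlery caddy

### The arm

A 6-joint arm with a two-finger parallel gripper is mounted at the origin on the work surface; the furniture and walls round the work are solid. World frame = base frame: x ahead of the robot, y to its left, z up, the work surface at z = 0. Lengths are in m, angles in rad, forces in N, time in s.
With the tool pointing down it reaches from about 0.275 to 0.85 m from the base axis. Payload 5.2 kg.
Tool frame: the origin (TCP) lies at the very end of the fingers, on their centre line; the grasp point (between the pads) lies 19 mm behind it (robot.hold_point_z is the distance from the TCP to the grasp point, in m); z points along the fingers, y is the line along which they close (so a half turn about z gives the same grasp; the last joint's range is limited). The gripper opens to 85 mm and grips with 20 to 120 N. Pads are 22 mm wide; open, the fingers measure 114 mm over their backs; the gripper's body (76 mm by 85 mm) begins 54 mm behind the grasp point. The pads swing forward as they close: fully open they stand 13 mm farther back than shut.
Start: joints at [-1.379, 0.259, 1.535, -0, 1.348, -0.203], TCP at [0.212, -0.508, 0.231] pointing down, gripper open.
Joint ranges: [-3.14, 3.14], [-0.91, 2.08], [0.19, 2.58], [-1.22, 4.36], [0.22, 2.71], [-3.12, 3.12]. Speed limits (rad/s): [2.57, 2.57, 3.14, 3.14, 3.14, 3.14].

### API

Orientations are given as a unit quaternion [w, x, y, z].
In Python, from plant import robot, inverse_kinematics, cams, telemetry gives the robot as it stands. The module is installed in compiled form; this text tells all that it offers. Calls block until the motion is done:
- robot.reach(position, orientation): joint-space move of the TCP to a pose.
- robot.move_l(position, orientation=None, feed=0.15): straight line of the TCP; orientation=None keeps the orientation; feed is the mean speed in m/s.
- robot.move_joints(angles): joint-space move.
- robot.command_gripper(opening, strength=None): finger opening in m; strength is the grip in N (None keeps the last); returns when the fingers have stopped.
- robot.wait(seconds).
- inverse_kinematics(position, orientation): joint angles nearest the present ones, or None.
- cams.grab_frame(name): name is "scene" or "top" or "wrist"; returns a dict with "pixels" (480x640x3 uint8, blue, green, red), "depth" (480x640 float32, m along the optical axis (not along the pixel's ray), 0 where there is no reading), "fx", "fy", "cx", "cy" (pixels), "eye" and "attitude" of the camera in the world. Camera axes: x right, y down, z forward; pixel columns grow to the right and rows downward; lengths in m; the calibration is good to about 2 mm. A picture is of the moment at which its call begins.
A pose or a line that the arm cannot do raises robot.PlanningError and nothing moves.
- robot.close_job(): hands the job in; it is judged then, once.
Readings, each from a call of its own:
- telemetry.read_clock(): time.
- telemetry.read_qpos(): joint angles.
- telemetry.read_joint_velocities(): joint speeds.
- telemetry.read_joint_efforts(): joint torques, N m.
- telemetry.read_position(): TCP position.
- telemetry.read_eef_rot(): TCP orientation.
- telemetry.read_contact_force(): force on the tool from outside, world axes, zero at the start.
- telemetry.read_wrist_torque(): the same for the moment, N m.
- telemetry.read_grip_width(): finger opening in m.
- telemetry.read_grip_force(): force on a finger pad.
Only numpy, scipy, OpenCV 4.12 (cv2) and the standard library are available. Lean on these libraries where they do the work, as an engineer would, in place of code of your own. Each camera call takes 0.05 s, during which the arm holds its last target. There are 200 camera calls.

### The job

Somebody has left a fork standing in a water glass. Lift it out without upsetting the glass and put it back with the other forks in the wooden cutlery caddy: lower it, tines down, into the crowded fork compartment, gently nudging the others aside, until it stands on the bottom among them. The other forks stay in the compartment, and the glass and the caddy stay standing where they are.

Things in the scene. Friction and masses are not known exactly. Their poses are not given: they have to be found in the camera images.
- stray_fork: the fork standing tines down in the glass, leaning 27 deg on its rim; 208 mm, 48 g. Origin mid-length on its hollow side; x to the tines (tips x=104, z=7), handle end x=-104; y across; z to the bulging side. Handle end 17 mm wide, z 0 to 6; arch top at z=16, x=0..17, 6 mm wide; head 24 mm wide at x=65, z 2 to 11. Collides as the solid convex hull of these (the arch's hollow is filled)
- stray_handle (a point): point on the stray fork's handle, at x=-90, 14 mm from the handle end, mid-width, mid-thickness: a good place to pinch across the 17 mm width (fork's y); axes as stray_fork
- stray_tines (a point): the middle of the stray fork's tine tips; axes as stray_fork
- glass: clear stemless water tumbler, 73 mm diameter, 88 mm high, 190 g, loose; mouth 57 mm inside, inner floor at 8 mm. Origin at the centre of its underside, z up. The stray fork's handle leans over the rim toward its -x
- caddy: loose wooden cutlery caddy, 66 (x) x 128 (y) x 118 mm high, 0.7 kg; two open-topped compartments side by side along y, forks at +y, knives at -y, walls 7 mm, divider 6 mm; the forks' and knives' handles stick up and fan out to about 215 mm above the table. Origin at the centre of its underside, z up
- fork_cell (a point): centre of the floor of the fork compartment (8 mm above the table); compartment 52 mm (x) x 54 mm (y), open at the top 110 mm above this point; axes as the caddy: x across, y away from the knives, z up
- knife_cell (a point): centre of the floor of the knife compartment, in which three table knives are wedged, handles up (fixed to the caddy, leaning away from the forks); same size, 60 mm from fork_cell along the caddy's -y
- pepper_mill: turned wooden pepper mill, 57 mm diameter, 191 mm high, standing fixed behind the work, not to be touched; origin at the centre of its underside
- fork_1: one of the four silver table forks standing tines down in the fork compartment; same shape, size and axes as stray_fork
- fork_2: one of the four silver table forks standing tines down in the fork compartment; same shape, size and axes as stray_fork
- fork_3: one of the four silver table forks standing tines down in the fork compartment; same shape, size and axes as stray_fork
- fork_4: one of the four silver table forks standing tines down in the fork compartment; same shape, size and axes as stray_fork
Mind the look-alikes: they are no part of the job. Leave any purple or yellow look-alike of the fork_1 alone.

How it is judged:
By the outcome, as a careful person would: the job done as asked, in the order asked, and still so for the second after the job is handed in, with the robot touching nothing.
It also fails if it takes over 48 s, if anything falls off the work surface, if the arm or the gripper's body presses on something with over 40 N, if the wrist force passes 120 N, or if a joint passes its speed limit or range.

## Working session

There is one attempt and no reset: what is moved stays moved. The work goes in short steps, each a Python script; the robot and the scene stay as the last script left them, time stands still between calls to the robot, and variables do not carry over. Pictures are saved under pics/ and viewed, at most 10 in all, crops included, and the job is handed in when it is done.

```bash
mkdir -p pics; cat > h.py <<'E'
import numpy as np, cv2
from scipy.spatial.transform import Rotation as R
from plant import robot, inverse_kinematics, cams, telemetry
def rot(q): return R.from_quat([q[1],q[2],q[3],q[0]])
def quat(r):
    q=r.as_quat(); return [q[3],q[0],q[1],q[2]]
def cloud(f):
    d=f["depth"]; v,u=np.mgrid[0:480,0:640]
    c=np.dstack([(u-f["cx"])/f["fx"]*d,(v-f["cy"])/f["fy"]*d,d])
    return c@rot(f["attitude"]).as_matrix().T+np.array(f["eye"])
E
python3 - <<'E'
from h import *
import pickle
for n in ("scene","top"):
    f=cams.grab_frame(n); pickle.dump(f,open(n+"0.pkl","wb")); cv2.imwrite(f"pics/{n}0.png",f["pixels"])
    print(n,f["eye"],f["attitude"],f["fx"],f["cx"],f["cy"])
print(telemetry.read_clock())
E
```

```text
scene [0.18326266 0.66324951 0.53431289] [ 0.13054263 -0.18926342  0.82193957 -0.52110779] 481.8762397523844 316.79639986673243 238.70030453321786
top [ 0.49408358 -0.07951331  1.18926445] [ 0.01762435 -0.70442474  0.70866524 -0.0356194 ] 433.181223590135 322.4621496458535 235.44926410368808
0.1
```

View pics/scene0.png

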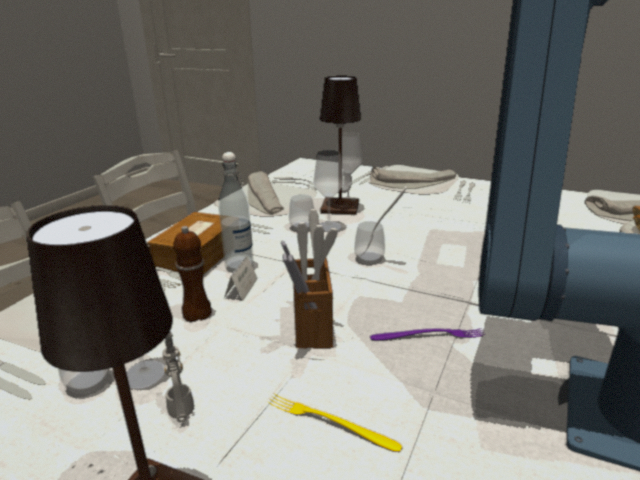

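View pics/top0.png

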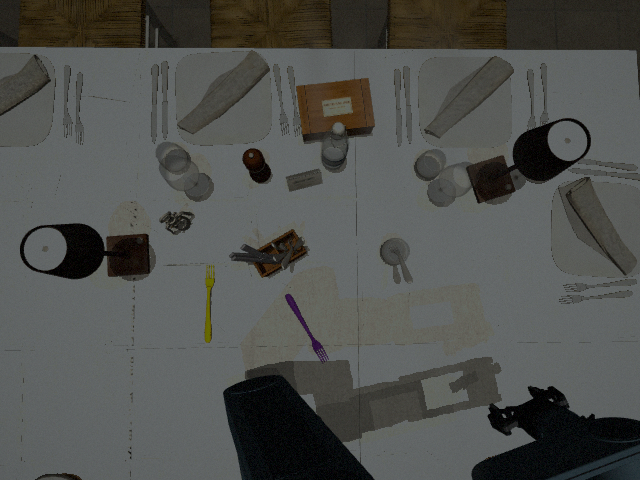

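The scene view shows the glass at about (370,243) with the fork handle ending near (404,192), and the caddy at about (313,310). The top view shows the glass at (395,250), with the handle and its shadow near (397–407,280), and the caddy at (280,253). Next I'll crop and enlarge these.

```bash
python3 - <<'E'
from h import *
import pickle
T=pickle.load(open("top0.pkl","rb"));S=pickle.load(open("scene0.pkl","rb"))
a=cv2.resize(T["pixels"][220:300,225:425],None,fx=4,fy=4,interpolation=cv2.INTER_CUBIC)
a=np.clip(a.astype(float)*1.7,0,255).astype(np.uint8)
b=cv2.resize(S["pixels"][180:355,260:420],None,fx=3.4,fy=3.4,interpolation=cv2.INTER_CUBIC)
cv2.imwrite("pics/a.png",a);cv2.imwrite("pics/b.png",b)
ct=cloud(T);cs=cloud(S)
for n,c,r,co in(("top",ct,range(238,290,3),range(380,416,3)),):
    for v in r: print(v," ".join(f"{1000*c[v,u,2]:4.0f}" if T["depth"][v,u]>0 else "  --" for u in co))
E
```

```text
238    3    3    2    1   53   70   77    2   -3    1    3    2
241    4    4   46   71   90   17   19   31   53    2    7    4
244   -2   41   70   89    9   14    8   18   19   62    3    5
247   -0   55   77   17   18    7   10   11   15   37    6    4
250    4   58   82    8    5   36   37   11   19   28    2   -1
253    2   59   79    5   11   67   84    9   17   30    2    3
256    4   47   71   88    9   12   96   13   20   46    5   -0
259    4   10   59   76   12    5   14  116   30    4    5    1
262    2    8    2   53   63   80   87  123  122    7    0    4
265    3    5    2    2   -1    3    5  133  136    2    2    1
268    2    2    3    6    4   -0    2   -0  145    1    4   -1
271    3    1    2    4    2    5    6    2  158  158    4   -0
274    4    2    5    3    0    4    5    9  166  172  168    3
277    4    4    2    4    1    3    3    2  175  177  177    2
280   -1    7   -0    1    3    1    2    2   -0  188  192    2
283    7   -1   -1    5    3   -0    6    2    7    2   -1    2
286   -4    3    5    2   -1    3   -1    1    1    0    4    3
289    1    6    3    4    1    1    3   -0    4    2    1    0
```

View pics/a.png

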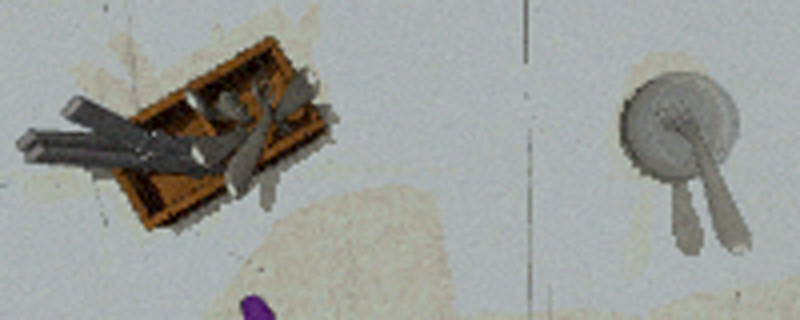

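View pics/b.png

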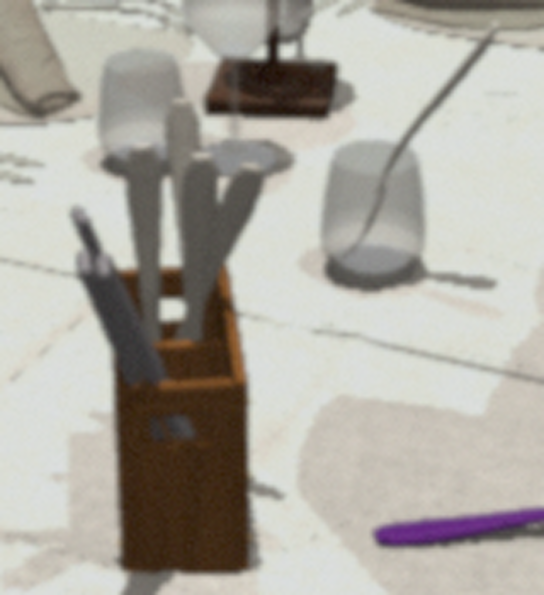

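The crops show the fork compartment on the caddy's right (−y world) end, centred near (265,95) in the top crop, with the handles fanned out. The stray fork leans with its bulge up and its handle end at about crop (740,245). Now I'll fit the caddy, glass and forks from depth.

```bash
python3 - <<'E'
from h import *
import pickle
T=pickle.load(open("top0.pkl","rb"));S=pickle.load(open("scene0.pkl","rb"))
ct=cloud(T);cs=cloud(S)
np.set_printoptions(precision=1,suppress=True,linewidth=200)
# fork in glass
win=np.zeros((480,640),bool);win[255:285,395:415]=1
P=ct[win&(ct[...,2]>.1)&(ct[...,2]<.25)]
def line(P,n=''):
    c=P.mean(0)
    for _ in range(3):
        _,_,V=np.linalg.svd(P-c);d=V[0]*np.sign(V[0][2])
        r=np.linalg.norm((P-c)-np.outer((P-c)@d,d),axis=1);P=P[r<.015];c=P.mean(0)
    t=(P-c)@d;print(n,len(P),'c',c*1e3,'d',d*100,'lo',(c+t.min()*d)*1e3,'hi',(c+t.max()*d)*1e3,'tilt',np.degrees(np.arccos(d[2])),'norm',V[2]*100)
line(P,'top fork')
sw=np.zeros((480,640),bool);sw[185:250,360:410]=1
# scene
Q=cs[sw]; 
c0=P.mean(0)
m=(np.linalg.norm(Q[:,:2]-c0[:2],axis=1)<.09)&(Q[:,2]>.1)&(Q[:,2]<.25);line(Q[m],'scene fork')
# glass rim from top
w=np.zeros((480,640),bool);w[235:266,378:412]=1
m=w&(ct[...,2]>.06)&(ct[...,2]<.095);G=ct[m];
# glass outer circle from scene+top silhouette
A=np.c_[2*G[:,:2],np.ones(len(G))]
s=np.linalg.lstsq(A,(G[:,:2]**2).sum(1),rcond=None)[0];print('glass',s[:2]*1e3,np.sqrt(s[2]+s[0]**2+s[1]**2)*1e3,G[:,2].max(),len(G))
# caddy
hsv=cv2.cvtColor(T["pixels"],cv2.COLOR_BGR2HSV)
w=np.zeros((480,640),bool);w[222:282,225:315]=1
br=w&(ct[...,2]>.10)&(ct[...,2]<.128)&(hsv[...,1]>110)
C=ct[br][:,:2].astype(np.float32);(c,sz,an)=cv2.minAreaRect(C*1000);print('caddy',c,sz,an,len(C))
print(cv2.boxPoints((c,sz,an)))
C2=cs[220:350,280:340].reshape(-1,3);h2=cv2.cvtColor(S["pixels"],cv2.COLOR_BGR2HSV)[220:350,280:340].reshape(-1,3)
k=(h2[:,1]>110)&(C2[:,2]>.02)&(C2[:,2]<.125)&(np.linalg.norm(C2[:,:2]-np.array(c)/1000,axis=1)<.1)
print('scene caddy',cv2.minAreaRect((C2[k][:,:2]*1000).astype(np.float32)),k.sum(),C2[k][:,2].max())
# handles above caddy
H=(ct[...,2]>.13)&(ct[...,2]<.24)&w
n,l,st,_=cv2.connectedComponentsWithStats(H.astype(np.uint8))
for i in range(1,n):
    if st[i,4]>8: print(st[i]);line(ct[l==i],'T%d'%i)
sw=np.zeros((480,640),np.uint8);sw[195:300,270:345]=1
near=np.linalg.norm(cs[...,:2]-np.array(c)/1000,axis=2)<.13
H=(cs[...,2]>.13)&(cs[...,2]<.24)&(sw>0)&near
n,l,st,_=cv2.connectedComponentsWithStats(H.astype(np.uint8))
for i in range(1,n):
    if st[i,4]>8: print(st[i]);line(cs[l==i],'S%d'%i)
for v in range(204,262,4): print(v," ".join(f"{1000*cs[v,u,1]:4.0f}" if H[v,u] else "   ." for u in range(278,344,2)))
E
```

```text
top fork 157 c [ 485.6 -303.   156.8] d [-55.1  -2.4  83.4] lo [ 521.2 -301.5  103. ] hi [ 461.5 -304.   193.3] tilt 33.49607348547978 norm [83.1  7.8 55.1]
scene fork 131 c [ 486.4 -299.7  151.3] d [-55.4   0.   83.2] lo [ 519.5 -299.7  101.6] hi [ 458.5 -299.6  193.2] tilt 33.66890573960094 norm [82.1 16.6 54.7]
glass [ 538.9 -299.4] 29.237007313355388 0.09439389609968019 177
caddy (532.3984985351562, 5.237213134765625) (65.2295913696289, 126.77409362792969) 30.07636260986328 340
[[472.4  43.7]
 [535.9 -66. ]
 [592.4 -33.3]
 [528.9  76.4]]
scene caddy ((530.3352661132812, 6.054786682128906), (61.903953552246094, 126.99468994140625), 29.701175689697266) 2155 0.12149414403019854
[295 237  10  12  74]
T1 74 c [553.8 -51.8 182.3] d [ 14.8 -22.7  96.3] lo [546.2 -40.2 132.8] hi [559.1 -59.9 216.5] tilt 15.726220363325515 norm [-47.1  84.   27. ]
[271 242   7   8  30]
T2 30 c [546.6   5.6 201.3] d [ 8.2  5.8 99.5] lo [540.9   1.6 132.5] hi [547.9   6.6 217. ] tilt 5.7676561039202685 norm [ 53.3 -84.6   0.6]
[229 244  31  18 314]
T3 193 c [524.4  76.6 166.8] d [-4.  54.3 83.9] lo [526.2  
[... 2584 characters left out ...]
   .    .    .    .    .
248    .    .    .   78   76    .    .    .    .    .    9    9    8    7    3    .    .  -44    1    1    1   -4   -8  -17  -17  -19  -22    .    .    .    .    .    .
252    .    .    .   67   76   70    .    .    .    .    .   10    9    7    5    .    .  -40   -1   -1   -0   -5  -17  -19  -19  -23    .    .    .    .    .    .    .
256    .    .  104  101   99   97   96   94    .    .    .   11    9    7    2    .    .    .   -6   -5   -4   -8  -19  -22    .    .    .    .    .    .    .    .    .
260    .    .    .  107  105  101  104   99   87    .    .    9    8    7    3    .    .    .   -7   -5   -8  -10  -22    .    .    .    .    .    .    .    .    .    .
```

```bash
python3 - <<'E'
from h import *
import pickle
T=pickle.load(open("top0.pkl","rb"));S=pickle.load(open("scene0.pkl","rb"))
ct=cloud(T)*1e3;cs=cloud(S)*1e3
np.set_printoptions(precision=1,suppress=True,linewidth=200)
cx=np.array([-.866,-.5]);cy=np.array([.5,-.866]);o=np.array([546.5,-20.5])
def cell(P): d=P[...,:2]-o; return np.stack([d@cx,d@cy,P[...,2]],-1)
a=cell(ct);b=cell(cs)
print("top image cell coords: per pixel x,y,z")
for v in range(230,272,2):
    print(v," ".join("%4d,%3d,%3d"%tuple(a[v,u]) if abs(a[v,u,0])<45 and abs(a[v,u,1])<45 and a[v,u,2]>8 else "     .      " for u in range(270,310,3)))
# per-height slice centroids of handles in scene: cluster columns
for v in range(212,300,6):
    r=b[v];m=(r[:,2]>20)&(abs(r[:,0])<50)&(abs(r[:,1])<60);us=np.where(m)[0];us=us[(us>295)&(us<345)]
    print(v," ".join("%d:%d,%d,%d"%(u,*r[u]) for u in us[::3]))
E
```

```text
top image cell coords: per pixel x,y,z
230      .            .            .            .            .            .            .        -32, 28,120      .            .            .            .            .            .      
232      .            .            .            .            .            .        -31, 19,119  -27, 26,117      .            .            .            .            .            .      
234      .            .            .            .            .        -31, 10,117  -27, 17,116  -27, 23, 77  -19, 30,117      .            .            .            .            .      
236      .            .            .            .        -30,  2,119  -27,  8,115  -27, 14, 70  -27, 20, 25  -21, 27, 51  -12, 34,113      .            .            .            .      
238      .            .        -33,-13,118  -29, -6,120  -27,  0,108  -27,  4, 67  -27, 11, 17  -24, 18,  8  -20, 25,  9   -7, 31,115    2, 36,205    6, 42,212      .            .      
240      .        -33,-22,117  -29,-15,120  -27, -9,100  -27, -4, 60  -27,  1, 13  -21,  8, 37  -18, 15, 16      .         -3, 29,1
[... 3899 characters left out ...]
,143 305:-9,-23,143 308:-2,30,115 311:2,30,114 314:6,-18,140 317:11,-20,140 320:16,-22,141 323:22,-6,132 326:30,21,118
266 298:-22,28,104 301:-17,-25,133 304:-11,-26,133 307:-5,29,102 310:0,30,102 313:6,29,102 316:9,-17,127 319:14,-19,128 322:23,29,101 325:26,-2,118
272 301:-16,29,90 304:-12,-25,120 314:6,2,104 317:11,-16,114 320:19,29,89 323:25,30,87 326:26,-23,117
278 303:-14,-25,108 306:-9,-23,107 309:-2,28,77 312:2,6,89 315:7,-13,100 318:12,-14,101 321:21,31,74 324:25,6,88 327:26,-47,118
284 306:-9,-31,99 309:-4,-32,99 312:1,-30,98 315:6,-32,99 318:11,-30,97 321:17,-30,97 324:22,-30,97
290 301:-18,-29,86 311:0,-31,86 314:4,-32,86 317:9,-30,85 320:15,-31,85 323:20,-32,85 326:25,-41,91
296
```

```bash
cat >> h.py <<'E'
CX=np.array([-.866,-.5,0]);CY=np.array([.5,-.866,0]);O=np.array([.5465,-.0205,.008]);Z=np.array([0,0,1.])
def frame(z,y):  # tool rotation from z axis, y hint
    z=z/np.linalg.norm(z);y=y-z*(y@z);y/=np.linalg.norm(y);return R.from_matrix(np.c_[np.cross(y,z),y,z])
E
python3 - <<'E'
from h import *
import pickle
np.set_printoptions(precision=2,suppress=True)
z=np.array([.454,.01,-.891]);g=np.array([.4635,-.302,.179])
for s in(1,-1):
    q=quat(frame(z,np.array([0,s,0.])))
    print(s,inverse_kinematics(g+.019*z,q),inverse_kinematics(g-.08*z,q))
for s in(1,-1): print('cad',s,inverse_kinematics(O+[0,0,.175],quat(frame(-Z,s*CX))),inverse_kinematics(O+[0,0,.36],quat(frame(-Z,s*CX))))
p=O+np.array([-.06,0,.33])
q=quat(frame(np.array([.15,0,-1]),np.array([0,-1.,0])))
for s in (1,-1):
    f=quat(frame(np.array([.05,0,-1]),np.array([0,s,0.])));print('look',inverse_kinematics(p,f))
f=cams.grab_frame("wrist")
Rt=rot(telemetry.read_eef_rot())
print('cam in tool',Rt.inv().apply(np.array(f["eye"])-telemetry.read_position()),(Rt.inv()*rot(f["attitude"])).as_matrix(),f["fx"])
E
```

```text
1 [-1.03  0.17  1.95  0.55  0.86 -2.93] [-1.13  0.01  1.88  0.48  1.1  -2.89]
-1 [-1.03  0.17  1.95  0.55  0.86  0.21] [-1.13  0.01  1.88  0.48  1.1   0.25]
cad 1 [-0.24  0.29  1.61 -0.    1.24  2.38] [-0.24  0.2   1.28 -0.    1.66  2.38]
cad -1 [-0.24  0.29  1.61 -0.    1.24 -0.77] [-0.24  0.2   1.28 -0.    1.66 -0.77]
look [-0.28  0.06  1.52  0.01  1.52 -1.85]
look [-0.28  0.06  1.52  0.01  1.52  1.29]
cam in tool [ 0.07 -0.   -0.14] [[-0.   -0.96 -0.27]
 [ 1.   -0.   -0.  ]
 [ 0.   -0.27  0.96]] 367.49543069368576
```

```bash
python3 - <<'E'
from h import *
import pickle
f=cams.grab_frame("wrist");Rt=rot(telemetry.read_eef_rot());p0=np.array(telemetry.read_position())
M=Rt.inv()*rot(f["attitude"]); t=Rt.inv().apply(np.array(f["eye"])-p0)
best=None
for a in np.radians(range(0,360,30)):
    cam=R.from_matrix(np.c_[[np.cos(a),np.sin(a),0],[np.sin(a),-np.cos(a),0],[0,0,-1]])
    tr=cam*M.inv(); p=O+.01*CY-.01*CX+np.array([0,0,.44])-tr.apply(t)
    j=inverse_kinematics(p,quat(tr))
    if j is None: continue
    c=abs(np.array(j)-telemetry.read_qpos()).max()
    if best is None or c<best[0]: best=(c,np.degrees(a),p,quat(tr),j)
print(best)
robot.move_l(p0+[0.03,.03,.12],feed=.25)
robot.move_joints(best[4])
f=cams.grab_frame("wrist");pickle.dump(f,open("w1.pkl","wb"))
c=cloud(f)*1e3
im=np.clip(f["pixels"].astype(float)*1.5,0,255).astype(np.uint8);cv2.imwrite("pics/w1.png",im)
# top-down height raster in cell coords
d=c-O*1e3;x=d@CX;y=d@CY;z=c[...,2]
m=(abs(x)<34)&(abs(y)<34)&(f["depth"]>0)
print(telemetry.read_clock())
for v in range(-30,33,3):
    r=[]
    for u in range(-30,33,3):
        k=m&(abs(x-u)<1.5)&(abs(y-v)<1.5); r.append("%4d"%np.median(z[k]) if k.any() else "   .")
    print("y%4d"%v,"".join(r))
E
```

```text
(np.float64(0.90568500947046), np.float64(330.0), array([ 0.54737519, -0.04785016,  0.29236492]), [np.float64(-0.06833368538395021), np.float64(0.8574198081291599), np.float64(0.4960445332278104), np.float64(0.11875016262896557)], array([-0.47309931,  0.1687283 ,  1.53288925,  0.27728569,  1.4310595 ,
        0.01109421]))
2.8083
y -30  117 116 103   .   .   .   .   .   . 103 103 104 186 192 194 193 193 190 104 116 197
y -27  118 103  82  74  64 214 214 211  69  80  84  80 103 172 179 180 178 177  99 186 197
y -24  117  91   8 210 214 215 215 213 107   8   7   8 160 164 167 167 164 164 179 185 192
y -21  118  97   8 201 204 204 204 202 198   7   7   7 145 152 155 154 152 173 177 180 185
y -18  117  96   8   7 189 178 177 180  74   7  50   9 137 141 142 141 141 168 172 174 175
y -15  117  91   7  64  68  70  69  71  70  55  42  29  93 129 128 129 155 162 166 167 311
y -12  117  92  32  59  62  63  63  65  64  64   7  16  80 108 109  47 151 156 158 157 156
y  -9  117  94   8  50  48  53  51  54  54  56  51   8   8  43  41 137 146 148 149 148 117
y  -6  117  90   8  36   8  39   8  43  
[... 442 characters left out ...]
 33  38  30  45  73  78  86  89  90  93   9  16   8  75  98 380
y  12  117  92  24  25  14   8  21  17  16  17   7  19  68 103 108 107  70  65  72 387 388
y  15  117  93  18   8  17   8  15   7  13   8   7  33  89 122 125 121   .  63  82 389 390
y  18  117  97   9   7   8   9   8   8   8   7   7   8 130 133 136 135   .   . 390 391 371
y  21  117  95   8   7   8   7   8   8   8   8   8   7 143 144 146 145   .   . 392 370 376
y  24  117  88   7   8   8   8   8   7   8   7   8   8 153 155 158 156   .   . 366 372 380
y  27  117  86  43  52  55  40  48  40  40  49  34 109 163 166 169 166 161 106 370 378 382
y  30  118 115 116 116 116 116 116 116 115 115 116 171 178 179 179 177 174 369 374 381 117
```

View pics/w1.png

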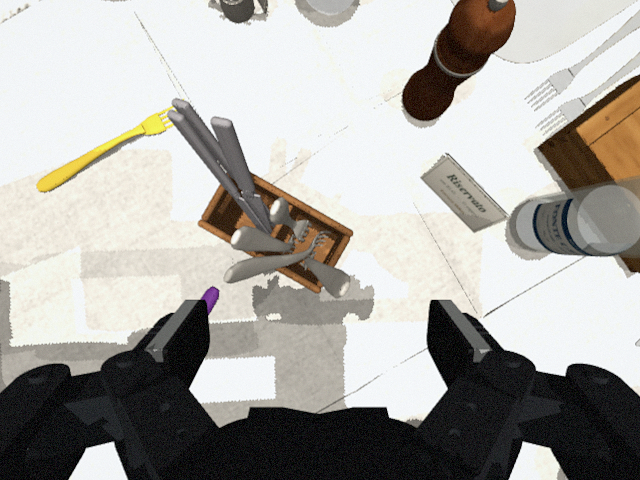

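The wrist view shows the fork compartment at about (310,245). From the depth raster, there is clear floor at cell x −24..+3, y 15..26. I'll go to the pre-grasp pose and refine the handle position with the wrist camera.

```bash
python3 - <<'E'
from h import *
np.set_printoptions(precision=4,suppress=True)
z=np.array([.454,.01,-.891]);z/=np.linalg.norm(z);g=np.array([.4635,-.302,.179])
q=quat(frame(z,np.array([0,-1.,0])))
robot.reach(g-.09*z,q)
f=cams.grab_frame("wrist");c=cloud(f);print(telemetry.read_clock())
m=(abs(c[...,1]+.301)<.03)&(c[...,2]>.115)&(c[...,2]<.21)&(c[...,0]>.44)&(c[...,0]<.53)&(f["depth"]>0)
n,l,st,_=cv2.connectedComponentsWithStats(m.astype(np.uint8));i=1+st[1:,4].argmax();P=c[l==i];print(st[i])
for a in np.arange(.12,.2,.008):
    k=abs(P[:,2]-a)<.004
    if k.any(): print("z %.3f"%a,P[k].mean(0),"y",P[k][:,1].min(),P[k][:,1].max(),k.sum())
cc=P.mean(0);_,_,V=np.linalg.svd(P-cc);print(V, "end",P[P[:,2].argmax()])
cv2.imwrite("pics/w2.png",f["pixels"])
E
```

```text
3.9583
[310 202  27  48 948]
z 0.120 [ 0.5094 -0.3032  0.1202] y -0.30790648596772563 -0.29859328839540616 34
z 0.128 [ 0.504  -0.3032  0.1285] y -0.3086434623069626 -0.2979655013590335 50
z 0.136 [ 0.4984 -0.3039  0.1365] y -0.3099777045084866 -0.2980781519340797 56
z 0.144 [ 0.4931 -0.3036  0.1442] y -0.31058277872401024 -0.29750493884738083 61
z 0.152 [ 0.4878 -0.3044  0.1521] y -0.3118346443168838 -0.29700860956257225 82
z 0.160 [ 0.4825 -0.3042  0.1602] y -0.31245145898723964 -0.29645892615513164 97
z 0.168 [ 0.4771 -0.3048  0.1683] y -0.314045829434925 -0.29599015965589914 112
z 0.176 [ 0.4722 -0.3048  0.176 ] y -0.31399024158830546 -0.2962357823658384 119
z 0.184 [ 0.4667 -0.3053  0.1841] y -0.3136376728505171 -0.29649982205135345 166
z 0.192 [ 0.4617 -0.3051  0.1905] y -0.31202520832692837 -0.2986730854818784 168
[[-0.5591 -0.0254  0.8287]
 [-0.0394  0.9992  0.0041]
 [-0.8281 -0.0304 -0.5597]] end [ 0.4602 -0.3019  0.1937]
```

View pics/w2.png

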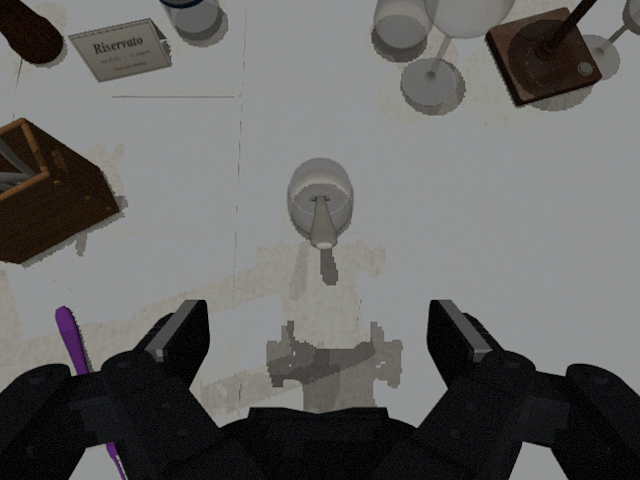

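Wrist view: handle end at about (322,245), with its centre at y = −0.305, lined up between the fingers. Now I'll grasp and lift.

```bash
cat >> h.py <<'E'
FX=np.array([.454,.0195,-.891]);FX/=np.linalg.norm(FX);G=np.array([.4639,-.305,.1798]);TQ=frame(FX,np.array([.042,-.999,0]))
E
python3 - <<'E'
from h import *
np.set_printoptions(precision=3,suppress=True)
robot.move_l(G-.03*FX,quat(TQ),feed=.15)
robot.move_l(G+.019*FX,quat(TQ),feed=.08)
print(telemetry.read_contact_force())
robot.command_gripper(.012,60)
print(telemetry.read_grip_width(),telemetry.read_grip_force(),telemetry.read_contact_force(),telemetry.read_clock())
p=np.array(telemetry.read_position())
robot.move_l(p+[-.006,0,.04],feed=.06);print(telemetry.read_contact_force(),telemetry.read_grip_width())
robot.move_l(p+[-.02,0,.16],feed=.12);print(telemetry.read_contact_force(),telemetry.read_grip_width())
print(telemetry.read_clock())
f=cams.grab_frame("scene");import pickle;pickle.dump(f,open("s2.pkl","wb"));cv2.imwrite("pics/s2.png",f["pixels"])
E
```

```text
[ 0.573 -0.428 -0.87 ]
0.015272204819078991 58.49041410401696 [-0.928  0.143  1.083] 5.925
[ 0.252 -0.173 -0.278] 0.015556265085702115
[-0.016  0.209 -0.551] 0.015450224822464631
7.9083
```

View pics/s2.png

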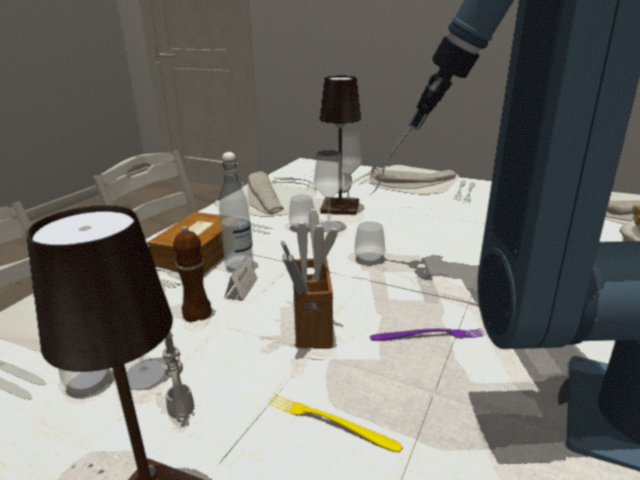

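The scene shows the fork held cleanly at (415,125) with its tines at (375,190); the glass still stands at (370,243). Next, upright and over the caddy.

```bash
cat >> h.py <<'E'
def target(x,y,z,tilt=4,roll=0):  # tip pose in cell coords (mm), z above floor
    t=np.radians(tilt);zz=np.sin(t)*CY-np.cos(t)*Z+np.sin(np.radians(roll))*CX
    r=frame(zz,CX);tip=O+(x*CX+y*CY+z*Z)/1e3
    return tip-r.apply([.004,0,.175]),quat(r)
def cellpts(f):
    d=(cloud(f)-O)*1e3;return np.stack([d@CX,d@CY,d[...,2]],-1)
E
python3 - <<'E'
from h import *
import pickle
np.set_printoptions(precision=3,suppress=True)
p,q=target(-11,21,300)
robot.reach(np.array([.45,-.2,.47]),q)
robot.reach(p,q)
robot.wait(.3);print(telemetry.read_clock(),telemetry.read_grip_width(),telemetry.read_contact_force())
for n in("scene","top"):
    f=cams.grab_frame(n);pickle.dump(f,open(n+"3.pkl","wb"));a=cellpts(f)
    m=(abs(a[...,0]+11)<40)&(abs(a[...,1]-10)<45)&(a[...,2]>250)&(a[...,2]<470)
    P=a[m];print(n,len(P),P[:,2].min() if len(P) else 0)
    for z in range(295,470,12):
        k=P[abs(P[:,2]-z)<6]
        if len(k)>2: print(z,"x %.0f..%.0f mean %.1f y %.0f..%.0f mean %.1f n%d"%(k[:,0].min(),k[:,0].max(),k[:,0].mean(),k[:,1].min(),k[:,1].max(),k[:,1].mean(),len(k)))
E
```

```text
10.5667 0.014868669415188832 [ 0.192 -0.279  0.788]
scene 849 298.11396151611746
295 x -19..0 mean -9.9 y 24..26 mean 24.7 n5
307 x -20..0 mean -9.6 y 18..26 mean 21.9 n40
319 x -20..0 mean -9.6 y 18..22 mean 19.6 n54
331 x -21..2 mean -9.2 y 16..22 mean 19.4 n67
343 x -21..3 mean -9.4 y 16..24 mean 20.0 n113
355 x -19..1 mean -9.3 y 18..25 mean 21.3 n77
367 x -15..-3 mean -9.3 y 21..26 mean 23.7 n47
379 x -13..-6 mean -9.4 y 22..26 mean 23.9 n35
391 x -12..-6 mean -9.1 y 20..27 mean 23.5 n40
403 x -14..-5 mean -9.2 y 18..26 mean 22.0 n42
415 x -13..-5 mean -9.3 y 18..23 mean 20.2 n46
427 x -15..-5 mean -9.5 y 14..21 mean 17.7 n54
439 x -15..-3 mean -9.2 y 12..19 mean 15.0 n60
451 x -17..-3 mean -9.1 y 8..16 mean 12.2 n77
463 x -18..-1 mean -9.5 y 6..15 mean 9.8 n89
top 21 299.7477657894773
355 x -6..-2 mean -3.7 y 19..22 mean 20.2 n5
367 x -8..-5 mean -6.3 y 21..25 mean 23.0 n5
```

```bash
python3 - <<'E'
from h import *
import pickle
np.set_printoptions(precision=2,suppress=True)
X,Y=-12.5,20
p,q=target(X,Y,140);robot.move_l(p,q,feed=.15);F0=np.array(telemetry.read_contact_force());print(F0)
for z in [100,70,50,40,30,22,15,10,6,3,1]:
    p,q=target(X,Y,z);robot.move_l(p,q,feed=.06)
    F=np.array(telemetry.read_contact_force())-F0;print(z,F,telemetry.read_position()-p,telemetry.read_grip_width())
    if np.linalg.norm(F)>8: print("stop");break
print(telemetry.read_clock())
f=cams.grab_frame("scene");cv2.imwrite("pics/s4.png",cv2.resize(f["pixels"][150:360,240:420],None,fx=2.8,fy=2.8,interpolation=cv2.INTER_CUBIC))
E
```

```text
[-0.35 -0.09 -1.08]
100 [ 0.5  -0.85  0.18] [ 0. -0.  0.] 0.01538044497113456
70 [ 0.09 -0.2   0.65] [ 0. -0. -0.] 0.01558457333244677
50 [0.62 0.08 1.4 ] [-0.  0. -0.] 0.015320104649536556
40 [ 0.21 -0.17  0.42] [-0.  0. -0.] 0.015423460098824381
30 [ 0.11 -0.76  1.32] [-0.  0. -0.] 0.015544526080065901
22 [0.75 0.63 0.55] [-0.  0. -0.] 0.015256079318748736
15 [0.99 0.54 1.66] [-0.  0. -0.] 0.015275030538583229
10 [ 0.4  -0.81  1.12] [-0.  0. -0.] 0.015264930355604202
6 [ 0.57 -0.74  0.38] [-0.  0. -0.] 0.015439100369570857
3 [0.47 0.8  1.3 ] [ 0.  0. -0.] 0.01572645049515282
1 [-0.42  0.32  8.12] [ 0. -0.  0.] 0.015130549619394763
stop
16.0167
```

View pics/s4.png

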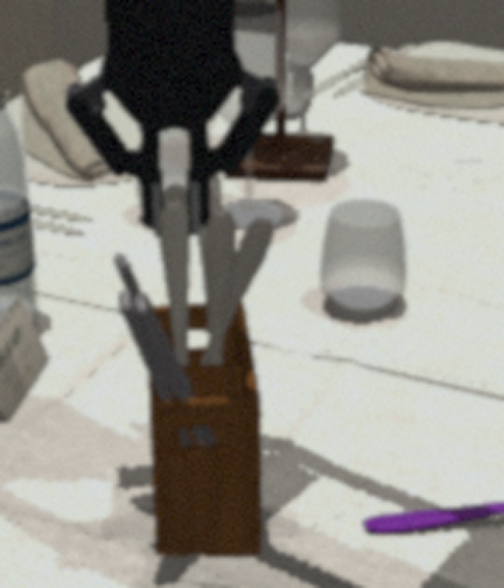

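The scene crop shows the fork standing in the compartment, held at about (175,180), and the glass upright. The tines touched the floor at 8 N. Now I'll release and retreat along the tool axis.

```bash
python3 - <<'E'
from h import *
import pickle
np.set_printoptions(precision=2,suppress=True)
robot.command_gripper(.03,20);print(telemetry.read_grip_width(),telemetry.read_contact_force())
p=np.array(telemetry.read_position());z=rot(telemetry.read_eef_rot()).apply([0,0,1])
robot.move_l(p-.06*z,feed=.08);print(telemetry.read_contact_force())
robot.move_l(p-.14*z,feed=.15)
p=np.array(telemetry.read_position());robot.move_l(p+[-.12,-.06,.02],feed=.2)
robot.wait(.5);print(telemetry.read_clock(),telemetry.read_contact_force())
f=cams.grab_frame("scene");a=cv2.resize(f["pixels"][170:360,260:420],None,fx=2.5,fy=2.5)
g=cams.grab_frame("top");b=cv2.resize(g["pixels"][200:295,225:425],(400,190));b=np.clip(b*1.7,0,255).astype(np.uint8)
b=cv2.copyMakeBorder(b,0,475-190,0,0,cv2.BORDER_CONSTANT);cv2.imwrite("pics/f.png",np.hstack([a,b]))
c=cloud(g)*1e3;hsv=cv2.cvtColor(g["pixels"],cv2.COLOR_BGR2HSV)
w=np.zeros((480,640),bool);w[222:282,225:315]=1
m=w&(c[...,2]>100)&(c[...,2]<128)&(hsv[...,1]>110);print(cv2.minAreaRect(c[m][:,:2].astype(np.float32)))
w[:]=0;w[235:266,378:412]=1;G=c[w&(c[...,2]>60)&(c[...,2]<95)];print(len(G),cv2.minEnclosingCircle(G[:,:2].astype(np.float32)))
E
```

```text
0.030428537030364383 [ 0.67  0.02 -0.46]
[-0.47 -0.42  0.83]
19.275 [-0.3   0.42  0.46]
((532.5902709960938, 5.1638946533203125), (65.45417022705078, 126.38595581054688), 30.029401779174805)
171 ((537.9256591796875, -300.8276672363281), 34.34069061279297)
```

View pics/f.png

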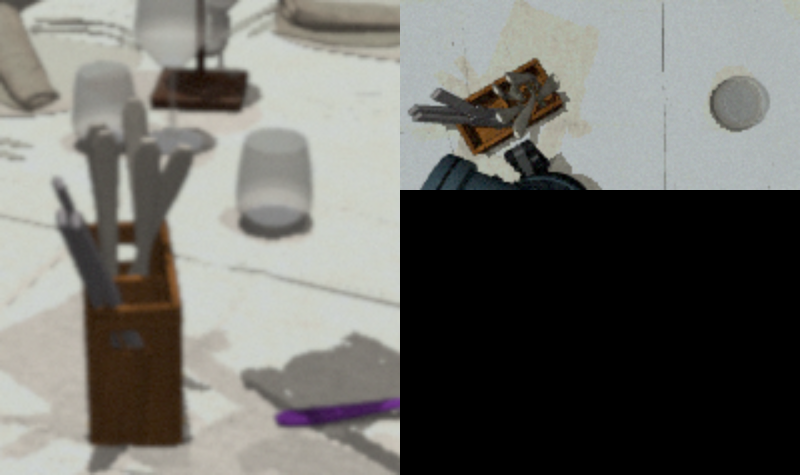

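Caddy and glass haven't moved. In the scene the stray fork is mostly hidden behind the handle at (100,150), so I'll check its handle-end height from depth.

```bash
python3 - <<'E'
from h import *
for n in("top",):
    a=cellpts(cams.grab_frame(n))
    for v in range(-42,48,4):
        r=[]
        for u in range(-34,46,4):
            k=(abs(a[...,0]-u)<2)&(abs(a[...,1]-v)<2)&(a[...,2]<230);r.append("%4d"%(8+a[...,2][k].max()) if k.any() else "   .")
        print("y%4d"%v,"".join(r))
print(telemetry.read_position(),telemetry.read_clock())
E
```

```text
y -42  114 120 118   7   4  10   .  52   .   .   .   .  33  21   . 116 115   .   7   5
y -38  118 120 115  12   7   7  13   .   .   .   . 213 216 219 207 119 117   .   .   4
y -34  116 118 103   .   .   .   .   .   .   . 214 213 213 208 208   .   .   .   6   4
y -30  116   .   .   .   . 108 104 105 108   . 197 197 203 196 196 196 204 208 208 208
y -26  120   .  24 210 218 216 215 133 104 106 174 181 177 175   . 192 202 202 206 205
y -22  117 120 116 211 216 217 217 206   4   . 156 164 164 154 180 192 189 195 194 190
y -18  117 118 116   . 184  83 194  76  58   . 138 145 146 165 173 178 182 180 176   5
y -14  116 120 105  63  68  67  69  71  31  67   . 133 124 160 167 169 169 167   8   2
y -10  117   .   .  56 212  56  64  60  64  16 102 103 148 156 158 154 153   4   9   9
y  -6    .   . 212 213 218 216 208  38  51  14   . 130 138 146 146 120 120  54   4   8
y  -2    .   . 207 212 214 208 203  10  12   .   . 126 133 135 140 120 122   4   7   9
y   2  114   . 189 193 200 194 188  14   .  95 109 123 117 119   . 118 119   6   7   3
y   6  112 118 171 177 175 175 167  75  71  95 106 100  
[... 245 characters left out ...]
18   . 138 144 137   8   . 118 117   0   6   5
y  22  123 120 115   4   9 105  76  10   . 148 150 154 156   7   . 120 119   0   4  -1
y  26  114 118 100 114  10  10   9  11   . 166 163 174 169 170   . 117 119   1   4   3
y  30  117 117 117 115 121 118 118 116 114 183 186 188 181 182 118 117 119  58   3   1
y  34  116 117 118 117 117 118 119 120   . 197 203 201 201 196 118 118 120  23  -1   2
y  38    3   5   5   4   2   .   .   .   . 211 213 212 214 204   4   5   5   2   2   2
y  42    2   4   2   0   3   .   .   .   . 210 214 216 212   3   1   0   3   3   1   1
y  46   -1   0   4   2   0   4   0   1   0   1   2   1   2   0   4   5   3   0   6   3
[ 0.43383261 -0.06902585  0.34157769] 19.425
```

The stray fork stands at cell (−18,−6) with its end at about 216 mm, so its tines are on the floor. The other four forks and the caddy are where they were.

```bash
python3 -c "
from h import *
print(robot.close_job())"
```

```text
the job is handed in; nothing more can be done
None
```

The stray fork now stands tines down on the floor of the fork compartment among the other four; the glass and caddy are still standing in place, and I handed the job in at about 19.5 s of the 48 s allowed.

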